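# Sort the solid pillars from the hollow ones on the instrument bench

### The arm

A 6-joint arm with a two-finger parallel gripper is mounted at the origin on the work surface. World frame = base frame: x ahead of the robot, y to its left, z up, the work surface at z = 0. Lengths are in m, angles in rad, forces in N, time in s.
With the tool pointing down it reaches from about 0.35 to 0.85 m from the base axis. Payload 8.1 kg.
Tool frame: the origin (TCP) lies at the very end of the fingers, on their centre line; the grasp point (between the pads) lies 19 mm behind it (robot.grip_depth is the distance from the TCP to the grasp point, in m); z points along the fingers, y is the line along which they close (so a half turn about z gives the same grasp; the last joint's range is limited). The gripper opens to 93 mm and grips with 3 to 60 N. Pads are 15 mm wide; open, the fingers measure 128 mm over their backs; the gripper's body (75 mm by 188 mm) begins 65 mm behind the grasp point.
Start: joints at [-1.32, 0.13, 1.488, -0, 1.523, -0.085], TCP at [0.198, -0.566, 0.219] pointing down, gripper open.
Joint ranges: [-2.96, 2.96], [-0.89, 2.26], [0.02, 2.5], [-1.34, 4.48], [0, 2.73], [-2.66, 2.66]. Speed limits (rad/s): [2.39, 2.39, 2.79, 3.14, 3.14, 3.14].

### API

Orientations are given as a rotation vector (axis times angle).
In Python, from plant import robot gives the robot as it stands. The module is installed in compiled form; this text tells all that it offers.
- The arm moves only by the shell command python3 -m jog 'ROWS' [FORCE]. ROWS is JSON, a list that holds one entry, the list of rows, each a list of 7 numbers: the turn, a rotation vector about the tool's x, y, z in degrees, then the shift along the tool's x, y, z in cm, then the finger opening in cm, from 0 to 9.3. A call has 1 to 5 rows; each row shifts and turns the commanded pose from where the row before left it, along the tool's axes as they then stand; what a row does not reach is not made up. A row lasts 1/12 s, in which the tool goes at most 41.7 mm and 7.16 degrees, less where a joint would pass 70% of its speed; a pose out of reach is approached as far as the arm can. A call is refused whole if a number of a shift passes 4.17 or a number of a turn 7.16, either way. A call with a gripper value outside its range is refused whole. The fingers move at their own pace and stop on an object; FORCE is the grip in N (left out, the last holds). Time passes only in rows, so rows that do not move let the fingers close. It gives the time, the measured TCP pose, the force and the opening at its end, in the units of the state.
- robot.read_state(): the state, without advancing time (a new reading comes with each control period).
- robot.read_camera(name): name is "scene" or "side" or "wrist"; returns a dict with "img" (480x640x3 uint8, red, green, blue), "fx", "fy", "cx", "cy" (pixels), "extrinsics" (4x4, takes a point from camera to world coordinates). Camera axes: x right, y up, looking along -z (the intrinsics and any distortion apply to the point x, -y, -z); pixel columns grow to the right and rows downward; lengths in m; the calibration is good to about 2 mm. The wrist camera is an equidistant fisheye: a pixel r from the principal point sees the ray r / f radians off the axis. A picture is of the moment at which its call begins. There is no depth.
- robot.close_job(): hands the job in, once; it reports no verdict.
Trained networks look in a picture, given as the dict that the camera call returned (one of the last four; its "shot" number tells which), for a name from the list of things; names that differ only in an ending like _2 or _b are one class to them, and where a whole thing is asked for, a point or a joint stands for the part that bears it (a point fixed in the world has none). Each returns a list of dicts, best first, with "confidence" (0 to 1); they miss things now and then, are a little off and sometimes report something else, mostly with a low value. They report only what shows in the picture. A call takes as long as a camera call.
- robot.masks_of(picture, label): "pixels" (480x640 bool, what is visible of it) and "point" ([column, row] in pixels, amid what is visible of it).
- robot.pinpoint(picture, label): "point" ([column, row] in pixels: a listed point, or the origin of a listed thing).
The state is a dict: "t": time; "q": joint angles; "dq": joint speeds; "joint_torque": joint torques, N m; "tool_pos": TCP position; "orientation": TCP orientation; "force": force on the tool from outside, world axes, zero at the start; "wrist_torque": the same for the moment, N m; "opening": finger opening in m.
Only numpy, scipy, OpenCV 4.12 (cv2) and the standard library are available. Lean on these libraries where they do the work, as an engineer would, in place of code of your own. Each camera call takes 0.05 s, during which the arm holds its last target. There are 200 camera calls.

### The job

Two steel pillars of the same look stand on the bench, and each may be either solid or hollow, perhaps both the same. Lift each one to feel whether it is heavy or light, then stand it upright, flat on the floor of its container: a solid (heavy) pillar in the square tray, a hollow (light) one in the round tin.

Things in the scene. Friction and masses are not known exactly. Their poses are not given: they have to be found in the camera images.
- post_a_mid (a point): one of two identical-looking upright closed steel cylinders, 36 mm in diameter, 70 mm tall, a thin dark line round each end, standing on the bench (z = 0). Solid (0.5 to 0.62 kg, about 5.5 N) or hollow (0.18 to 0.22 kg, about 2 N): name, place and look do not tell, and both may be of one kind; only lifting tells. This point: its centre, 35 mm above its underside; z up its axis
- post_b_mid (a point): the other of two identical-looking upright closed steel cylinders, 36 mm in diameter, 70 mm tall, a thin dark line round each end, standing on the bench (z = 0). Solid (0.5 to 0.62 kg, about 5.5 N) or hollow (0.18 to 0.22 kg, about 2 N): name, place and look do not tell, and both may be of one kind; only lifting tells. This point: its centre, 35 mm above its underside; z up its axis
- tray_floor (a point): the square open tray of bare aluminium, for solid pillars: 170 by 170 mm outside, 162 by 162 mm inside, walls 4 mm thick, rim 30 mm above the bench, fixed to the bench. This point is the centre of its inner floor, 4 mm above the bench; x and y run along its sides, z up. Both pillars fit, 38 mm either side of it
- tin_floor (a point): the round open tin of bare aluminium, for hollow pillars: 170 mm outside diameter, 164 mm inside, wall 3 mm thick, rim 30 mm above the bench, fixed to the bench. This point is the centre of its inner floor, 4 mm above the bench; z up. Both pillars fit, 38 mm either side of it

How it is judged:
At the end, for the whole second after the job is handed in: Each solid pillar rests in the square tray and each hollow one in the round tin (load on the container over 3.6 N if solid, 0.8 to 3.6 N if hollow), upright within 10 degrees, its centre within 66 mm of the container's (in the tray: along each side), at rest (((x of post_a_mid in the frame of tray_floor between -0.066 and 0.066 m and y of post_a_mid in the frame of tray_floor between -0.066 and 0.066 m and contact force between post_a and tray between 3.6 and 12 N) or (horizontal distance between post_a_mid and tin_floor below 0.066 m and contact force between post_a and tin between 0.8 and 3.6 N)) and angle between each of post_a_mid, post_b_mid's own z axis and vertical below 0.17 rad and linear speed of each of post_a, post_b below 0.02 m/s and ((x of post_b_mid in the frame of tray_floor between -0.066 and 0.066 m and y of post_b_mid in the frame of tray_floor between -0.066 and 0.066 m and contact force between post_b and tray between 3.6 and 12 N) or (horizontal distance between post_b_mid and tin_floor below 0.066 m and contact force between post_b and tin between 0.8 and 3.6 N))); the robot touches nothing.
It also fails if it takes over 58 s, if anything falls off the work surface, if the arm or the gripper's body presses on something with over 40 N, if the wrist force passes 120 N, or if a joint passes its speed limit or range.

## Working session

There is one attempt and no reset: what is moved stays moved. The work goes in short steps, Python scripts to look and compute and a shell command to move; the robot and the scene stay as the last step left them, time stands still between calls to the robot, and variables do not carry over. Pictures are saved under pics/ and viewed, on a budget of 10 in all, crops included, one or two more only if the job needs it, and the job is handed in when it is done.

```bash
mkdir -p pics
cat > h.py <<'E'
import numpy as np,cv2
from plant import robot
from scipy.spatial.transform import Rotation as R
def ray(p,u,v):
    E=np.array(p["extrinsics"]);d=np.array([(u-p["cx"])/p["fx"],-(v-p["cy"])/p["fy"],-1.])
    return E[:3,3],E[:3,:3]@d
def atz(p,uv,z):
    o,d=ray(p,*uv);return o+d*(z-o[2])/d[2]
def st():
    s=robot.read_state();return s
E
python3 - <<'E'
from h import *
ps={}
for n in("scene","side"):
    p=robot.read_camera(n);ps[n]=p
    cv2.imwrite(f"pics/{n}0.png",p["img"][:,:,::-1])
    for l,z in(("post_a_mid",.035),("tray_floor",.004),("tin_floor",.004)):
        for d in robot.pinpoint(p,l)[:4]:
            print(n,l,round(d["confidence"],2),np.round(d["point"]),np.round(atz(p,d["point"],z),4))
s=st();print(s["t"],s["tool_pos"],s["orientation"],s["force"],R.from_rotvec(s["orientation"]).as_matrix().round(3))
E
```

```text
scene post_a_mid 0.84 [296. 237.] [ 0.5469 -0.0856  0.035 ]
scene tray_floor 0.67 [500. 355.] [0.4965 0.2999 0.004 ]
scene tin_floor 0.61 [221. 173.] [ 0.5053 -0.3223  0.004 ]
side post_a_mid 0.58 [334. 204.] [ 0.5473 -0.0906  0.035 ]
side tray_floor 0.76 [235. 426.] [0.4926 0.3014 0.004 ]
side tin_floor 0.95 [404. 154.] [ 0.5029 -0.3305  0.004 ]
0.4 [ 0.1977101  -0.56641322  0.21849002] [-3.09716501e+00 -5.24989678e-01  5.48061391e-05] [0.21137075 0.11231447 0.43139886] [[ 0.944  0.33  -0.   ]
 [ 0.33  -0.944  0.   ]
 [ 0.    -0.    -1.   ]]
```

View pics/scene0.png

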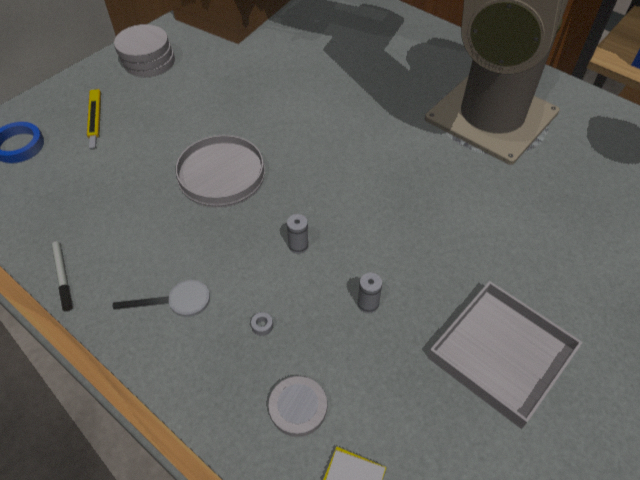

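View pics/side0.png

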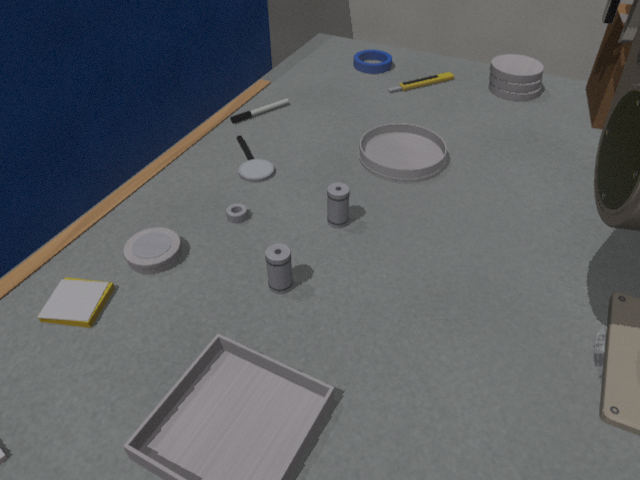

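The scene picture shows the pillars at about (298,234) and (370,292), the tin at (220,170) and the tray at (505,350). In the side picture they are at (338,204), (279,267), (403,152) and (235,425). The networks found only one pillar, so I'll measure the second from the pictures.

Run:
```python
from h import *
for n,pts in(("scene",{"A":(298,234),"B":(370,293),"Atop":(297,222),"Btop":(371,281)}),("side",{"A":(338,205),"B":(279,269),"Atop":(338.5,192),"Btop":(278,252)})):
    p=robot.read_camera(n)
    for k,uv in pts.items(): print(n,k,atz(p,uv,.07 if 'top' in k else .035).round(4))
    for d in robot.masks_of(p,"post_a_mid"): print(d["confidence"],d["point"],atz(p,d["point"],.035).round(4))
    if n=="scene":
        for uv in((490,287),(578,345),(523,421),(432,349)): print("tray rim",atz(p,uv,.03).round(3))
s=st();print(s["t"])
```

```text
scene A [ 0.5387 -0.0877  0.035 ]
scene B [0.5542 0.0833 0.035 ]
scene Atop [ 0.5399 -0.0874  0.07  ]
scene Btop [0.5542 0.0823 0.07  ]
0.56 [295.5, 232.0] [ 0.5382 -0.094   0.035 ]
tray rim [0.413 0.228 0.03 ]
tray rim [0.419 0.387 0.03 ]
tray rim [0.582 0.379 0.03 ]
tray rim [0.571 0.216 0.03 ]
side A [ 0.5394 -0.0902  0.035 ]
side B [0.5551 0.082  0.035 ]
side Atop [ 0.5348 -0.081   0.07  ]
side Btop [0.554  0.0823 0.07  ]
0.61 [332.8, 201.6] [ 0.5511 -0.0947  0.035 ]
0.6
```

Both cameras agree on A ≈ (0.539, -0.088) and B ≈ (0.5545, 0.0825), with the tray at (0.496, 0.302) and the tin at (0.504, -0.326). The tray rim corners give a side of about 160 mm, which fits. I'll move above A.

```bash
for i in 1 2 3 4; do :; done
python3 -m jog '[[[0,0,0,2.4,-1.69,0,9.3],[0,0,0,2.4,-1.69,0,9.3],[0,0,0,2.4,-1.69,0,9.3],[0,0,0,2.4,-1.69,0,9.3],[0,0,0,2.4,-1.69,0,9.3]]]' 30
python3 -m jog '[[[0,0,0,2.4,-1.69,0,9.3],[0,0,0,2.4,-1.69,0,9.3],[0,0,0,2.4,-1.69,0,9.3],[0,0,0,2.4,-1.69,0,9.3],[0,0,0,2.4,-1.69,0,9.3]]]'
python3 -m jog '[[[0,0,0,2.4,-1.69,0,9.3],[0,0,0,2.4,-1.69,0,9.3],[0,0,0,2.4,-1.69,0,9.3],[0,0,0,2.4,-1.69,0,9.3],[0,0,0,2.4,-1.69,0,9.3]]]'
python3 -m jog '[[[0,0,0,2.4,-1.69,0,9.3],[0,0,0,2.4,-1.69,0,9.3],[0,0,0,2.4,-1.69,0,9.3],[0,0,0,2.4,-1.69,0,9.3],[0,0,0,2.4,-1.69,0,9.3]]]'
python3 -m jog '[[[0,0,0,0,0,2,9.3],[0,0,0,0,0,2,9.3],[0,0,0,0,0,2,9.3],[0,0,0,0,0,0,9.3],[0,0,0,0,0,0,9.3]]]'
python3 - <<'E'
from h import *
p=robot.read_camera("wrist");cv2.imwrite("pics/w1.png",p["img"][:,:,::-1])
s=st();M=R.from_rotvec(s["orientation"]).as_matrix()
print(s["t"],s["tool_pos"],M.round(3),s["force"])
E=np.array(p["extrinsics"])
for d in robot.pinpoint(p,"post_a_mid")[:3]:
    u,v=d["point"];x=np.array([u-p["cx"],v-p["cy"]]);r=np.hypot(*x);th=r/p["fx"]
    c=np.array([x[0]/r*np.sin(th),-x[1]/r*np.sin(th),-np.cos(th)]);w=E[:3,:3]@c
    print(d,(E[:3,3]+w*(.035-E[2,3])/w[2]).round(4))
print("to A in tool cm",100*M.T@(np.array([.539,-.088,.035])-s["tool_pos"]))
E
```

```text
t: 1.02
tool_pos: [0.2837, -0.446, 0.2187]
orientation: [3.097, 0.524, 0.0]
force: [0.4, 0.2, -0.2]
opening: 0.0931
t: 1.43
tool_pos: [0.3693, -0.3266, 0.2189]
orientation: [3.097, 0.525, 0.001]
force: [0.7, -0.4, 0.4]
opening: 0.0931
t: 1.85
tool_pos: [0.4548, -0.2072, 0.2189]
orientation: [3.097, 0.525, 0.001]
force: [-0.3, 0.8, 0.8]
opening: 0.0927
t: 2.27
tool_pos: [0.5403, -0.0878, 0.2188]
orientation: [3.097, 0.525, 0.001]
force: [0.3, -1.2, -0.2]
opening: 0.093
t: 2.68
tool_pos: [0.5386, -0.0889, 0.1577]
orientation: [-3.096, -0.525, 0.004]
force: [0.0, -0.7, 0.1]
opening: 0.0933
2.7333 [ 0.53959128 -0.08925013  0.15925572] [[ 0.944  0.329 -0.   ]
 [ 0.329 -0.944  0.   ]
 [-0.    -0.    -1.   ]] [ 0.3095005  -0.26147393 -0.58674532]
{'point': [324.7, 230.5], 'confidence': 0.82} [ 0.5385 -0.0868  0.035 ]
to A in tool cm [-0.01439923 -0.13696218 12.42557796]
```

View pics/w1.png

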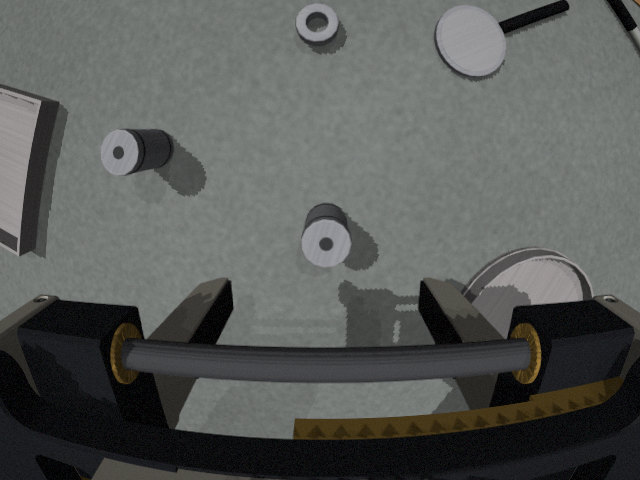

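The wrist picture shows pillar A (top at 326,243) midway between the fingers (230 and 422), with B at (120,152). The wrist fix of (0.5385, -0.087) agrees. I'll descend, grip and lift a little.

```bash
python3 -m jog '[[[0,0,0,0,-0.1,3,9.3],[0,0,0,0,0,3,9.3],[0,0,0,0,0,3,9.3],[0,0,0,0,0,2,9.3],[0,0,0,0,0,1.4,9.3]]]'
python3 -m jog '[[[0,0,0,0,0,0,2],[0,0,0,0,0,0,2],[0,0,0,0,0,0,2],[0,0,0,0,0,0,2],[0,0,0,0,0,0,2]]]' 30
python3 -m jog '[[[0,0,0,0,0,0,2],[0,0,0,0,0,0,2],[0,0,0,0,0,0,2],[0,0,0,0,0,0,2],[0,0,0,0,0,0,2]]]'
python3 -m jog '[[[0,0,0,0,0,-1,2],[0,0,0,0,0,-1.5,2],[0,0,0,0,0,-1.5,2],[0,0,0,0,0,-1,2],[0,0,0,0,0,0,2]]]'
for i in 1 2 3; do python3 -m jog '[[[0,0,0,0,0,0,2],[0,0,0,0,0,0,2],[0,0,0,0,0,0,2]]]'; done
```

```text
t: 3.2
tool_pos: [0.5391, -0.0885, 0.0339]
orientation: [-3.097, -0.524, 0.0]
force: [-1.0, 0.7, -0.5]
opening: 0.0931
t: 3.62
tool_pos: [0.5407, -0.0887, 0.0366]
orientation: [3.096, 0.525, 0.005]
force: [-0.4, 0.7, 0.1]
opening: 0.0639
t: 4.03
tool_pos: [0.5393, -0.0882, 0.0347]
orientation: [3.097, 0.525, 0.0]
force: [-0.3, -0.0, 0.8]
opening: 0.0364
t: 4.45
tool_pos: [0.541, -0.0887, 0.0877]
orientation: [3.096, 0.525, 0.006]
force: [0.1, -0.9, -2.4]
opening: 0.0364
t: 4.7
tool_pos: [0.5383, -0.088, 0.0834]
orientation: [-3.097, -0.525, 0.003]
force: [0.2, -0.4, -2.3]
opening: 0.0363
t: 4.95
tool_pos: [0.5389, -0.0882, 0.0841]
orientation: [-3.097, -0.525, 0.001]
force: [-0.6, 0.4, -1.6]
opening: 0.0363
t: 5.2
tool_pos: [0.5392, -0.0883, 0.0846]
orientation: [3.097, 0.525, -0.0]
force: [-0.2, 0.4, -1.7]
opening: 0.0362
```

The force settles at about -1.8 N, so A is hollow and goes in the tin. I'll place it off-centre to leave room for a second pillar.

```bash
python3 -m jog '[[[0,0,0,-0.7,1.06,0,2],[0,0,0,-1.4,2.13,0,2],[0,0,0,-1.5,2.23,0,2],[0,0,0,-1.5,2.23,0,2],[0,0,0,-1.5,2.23,0,2]]]'
python3 -m jog '[[[0,0,0,-1.5,2.23,0,2],[0,0,0,-1.5,2.23,0,2],[0,0,0,-1.5,2.23,0,2],[0,0,0,-1.5,2.23,0,2],[0,0,0,-1,1.5,0,2]]]'
python3 -m jog '[[[0,0,0,-0.7,1.02,0,2],[0,0,0,0,0,0,2],[0,0,0,0,0,0,2],[0,0,0,0,0,0,2]]]'
python3 - <<'E'
from h import *
s=st();print(s["tool_pos"],s["force"])
p=robot.read_camera("wrist");cv2.imwrite("pics/w2.png",p["img"][:,:,::-1])
for n in("scene","side"):
    p=robot.read_camera(n);cv2.imwrite(f"pics/{n}2.png",p["img"][:,:,::-1])
E
```

```text
t: 5.62
tool_pos: [0.5088, -0.2049, 0.0848]
orientation: [3.097, 0.526, 0.0]
force: [0.5, -0.9, -2.0]
opening: 0.0361
t: 6.03
tool_pos: [0.4764, -0.3277, 0.0848]
orientation: [3.097, 0.523, -0.0]
force: [-0.0, -0.4, -2.4]
opening: 0.0366
t: 6.37
tool_pos: [0.4745, -0.336, 0.0844]
orientation: [-3.097, -0.525, 0.0]
force: [0.3, 0.5, -1.9]
opening: 0.0362
[ 0.4744878  -0.33595861  0.0844382 ] [ 0.30285965  0.49715393 -1.89377655]
```

View pics/w2.png

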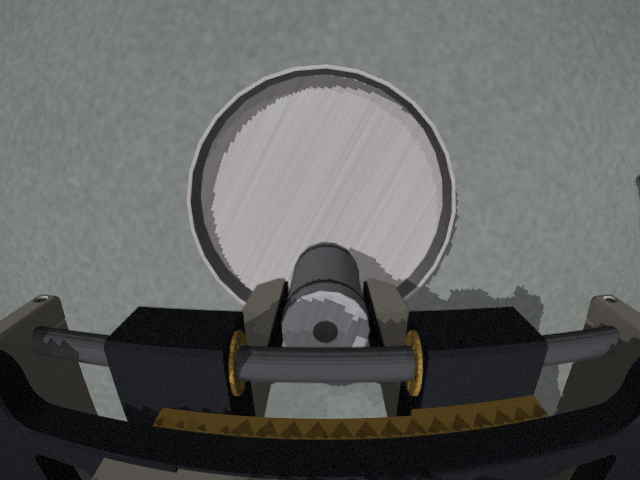

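The wrist picture shows the pillar (foot at about 326,250) laterally centred in the tin (centre about 322,190) and in its near half, as planned. I'll lower it.

```bash
python3 -m jog '[[[0,0,0,0.2,0,1,2],[0,0,0,0,0,1.2,2],[0,0,0,0,0,1,2],[0,0,0,0,0,0.6,2],[0,0,0,0,0,0.3,2]]]'
python3 -m jog '[[[0,0,0,0,0,0.2,2],[0,0,0,0,0,0.15,2],[0,0,0,0,0,0,2],[0,0,0,0,0,0,2]]]'
python3 -m jog '[[[0,0,0,0,0,0.1,2],[0,0,0,0,0,0,2],[0,0,0,0,0,0,2]]]'
```

```text
t: 6.93
tool_pos: [0.4752, -0.3348, 0.0411]
orientation: [-3.095, -0.525, 0.004]
force: [1.2, -0.2, -2.3]
opening: 0.0362
t: 7.27
tool_pos: [0.4766, -0.3363, 0.0406]
orientation: [3.097, 0.525, 0.001]
force: [-0.2, 0.0, -1.3]
opening: 0.0363
t: 7.52
tool_pos: [0.4765, -0.3361, 0.0394]
orientation: [3.097, 0.525, 0.0]
force: [-0.3, -0.1, -1.1]
opening: 0.0359
```

```bash
python3 -m jog '[[[0,0,0,0,0,0.1,2],[0,0,0,0,0,0,2],[0,0,0,0,0,0,2]]]'
python3 -m jog '[[[0,0,0,0,0,0.1,2],[0,0,0,0,0,0,2],[0,0,0,0,0,0,2]]]'
```

```text
t: 7.77
tool_pos: [0.4767, -0.3363, 0.0387]
orientation: [3.097, 0.525, 0.001]
force: [-0.5, 0.8, 3.4]
opening: 0.0364
t: 8.02
tool_pos: [0.4768, -0.3363, 0.0386]
orientation: [3.097, 0.525, 0.001]
force: [-3.8, 2.7, 11.2]
opening: 0.0362
```

The pillar is on the floor. I'll release it, rise and travel to B.

```bash
python3 -m jog '[[[0,0,0,0,0,-0.15,2],[0,0,0,0,0,0,6],[0,0,0,0,0,0,6],[0,0,0,0,0,0,6],[0,0,0,0,0,0,6]]]'
python3 -m jog '[[[0,0,0,0,0,0,6],[0,0,0,0,0,-2,6],[0,0,0,0,0,-3,6],[0,0,0,0,0,-4,6],[0,0,0,0,0,-4,6]]]'
python3 - <<'E'
from h import *
s=st();M=R.from_rotvec(s["orientation"]).as_matrix()
print(s["tool_pos"],s["force"],"to B",100*M.T@(np.array([.5545,.0825,.035])-s["tool_pos"]))
E
```

```text
t: 8.43
tool_pos: [0.4763, -0.3359, 0.0384]
orientation: [-3.097, -0.525, 0.0]
force: [-0.6, -0.4, 0.1]
opening: 0.0573
t: 8.85
tool_pos: [0.4754, -0.3352, 0.1688]
orientation: [-3.095, -0.525, 0.003]
force: [-0.7, -0.2, 0.5]
opening: 0.0599
[ 0.47539399 -0.33521937  0.16879036] [-0.71112031 -0.21989056  0.4814589 ] to B [ 21.25307004 -36.79876872  13.43981266]
```

```bash
python3 -m jog '[[[0,0,0,1.41,-2.465,0,9.3],[0,0,0,1.41,-2.465,0,9.3],[0,0,0,1.41,-2.465,0,9.3],[0,0,0,1.41,-2.465,0,9.3],[0,0,0,1.41,-2.465,0,9.3]]]'
python3 -m jog '[[[0,0,0,1.41,-2.465,0,9.3],[0,0,0,1.41,-2.465,0,9.3],[0,0,0,1.41,-2.465,0,9.3],[0,0,0,1.41,-2.465,0,9.3],[0,0,0,1.41,-2.465,0,9.3]]]'
python3 -m jog '[[[0,0,0,1.41,-2.465,0,9.3],[0,0,0,1.41,-2.465,0,9.3],[0,0,0,1.41,-2.465,0,9.3],[0,0,0,1.41,-2.465,0,9.3],[0,0,0,1.41,-2.465,0,9.3]]]'
python3 -m jog '[[[0,0,0,0,0,1,9.3],[0,0,0,0,0,0,9.3],[0,0,0,0,0,0,9.3]]]'
python3 - <<'E'
from h import *
p=robot.read_camera("wrist");cv2.imwrite("pics/w3.png",p["img"][:,:,::-1])
s=st();M=R.from_rotvec(s["orientation"]).as_matrix()
print(s["t"],s["tool_pos"],s["force"])
E=np.array(p["extrinsics"])
for d in robot.pinpoint(p,"post_a_mid")[:3]:
    u,v=d["point"];x=np.array([u-p["cx"],v-p["cy"]]);r=np.hypot(*x);th=r/p["fx"]
    c=np.array([x[0]/r*np.sin(th),-x[1]/r*np.sin(th),-np.cos(th)]);w=E[:3,:3]@c
    print(d,(E[:3,3]+w*(.035-E[2,3])/w[2]).round(4))
E
```

```text
t: 9.27
tool_pos: [0.5023, -0.1952, 0.1687]
orientation: [3.097, 0.524, 0.0]
force: [-0.1, 0.3, 0.4]
opening: 0.0886
t: 9.68
tool_pos: [0.5283, -0.0554, 0.1686]
orientation: [3.097, 0.525, 0.0]
force: [-0.1, 0.2, -0.5]
opening: 0.0931
t: 10.1
tool_pos: [0.5543, 0.0842, 0.1686]
orientation: [3.097, 0.525, 0.0]
force: [-0.2, -0.2, 0.4]
opening: 0.093
t: 10.35
tool_pos: [0.5534, 0.0825, 0.1576]
orientation: [3.097, 0.526, -0.003]
force: [0.3, -0.4, -0.6]
opening: 0.0931
10.4 [0.55371643 0.08199115 0.15818036] [ 0.63226129  0.50044477 -0.25730708]
```

View pics/w3.png

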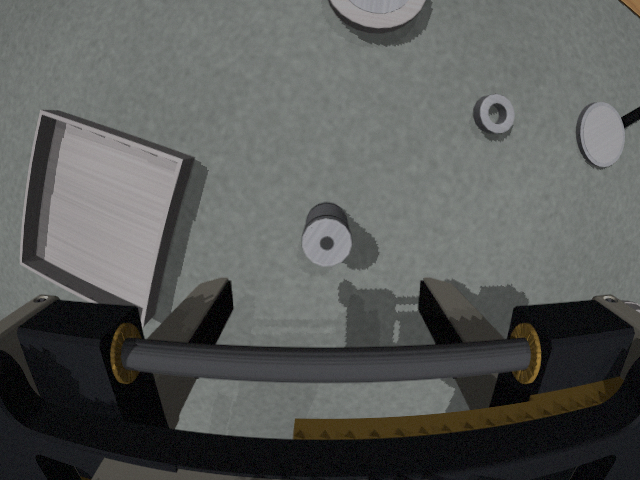

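B's top is at (326,242), centred just as A was. I'll descend, grip and lift.

```bash
python3 -m jog '[[[0,0,0,0,0,3,9.3],[0,0,0,0,0,3,9.3],[0,0,0,0,0,3,9.3],[0,0,0,0,0,2,9.3],[0,0,0,0,0,1.3,9.3]]]'
python3 -m jog '[[[0,0,0,0,0,0,2],[0,0,0,0,0,0,2],[0,0,0,0,0,0,2],[0,0,0,0,0,0,2],[0,0,0,0,0,0,2]]]' 30
python3 -m jog '[[[0,0,0,0,0,0,2],[0,0,0,0,0,0,2],[0,0,0,0,0,0,2],[0,0,0,0,0,0,2],[0,0,0,0,0,0,2]]]'
python3 -m jog '[[[0,0,0,0,0,-1,2],[0,0,0,0,0,-1.5,2],[0,0,0,0,0,-1.5,2],[0,0,0,0,0,-1,2],[0,0,0,0,0,0,2]]]'
for i in 1 2 3; do python3 -m jog '[[[0,0,0,0,0,0,2],[0,0,0,0,0,0,2],[0,0,0,0,0,0,2]]]'; done
```

```text
t: 10.87
tool_pos: [0.5526, 0.0814, 0.0331]
orientation: [-3.098, -0.522, 0.005]
force: [0.5, -0.7, 0.7]
opening: 0.0928
t: 11.28
tool_pos: [0.5556, 0.0828, 0.0375]
orientation: [3.097, 0.525, 0.005]
force: [-0.6, -0.4, -0.6]
opening: 0.0645
t: 11.7
tool_pos: [0.5543, 0.0827, 0.0358]
orientation: [3.097, 0.525, 0.0]
force: [0.0, -0.6, 0.9]
opening: 0.0358
t: 12.12
tool_pos: [0.5557, 0.0829, 0.0883]
orientation: [3.097, 0.525, 0.005]
force: [-0.0, 0.0, -5.0]
opening: 0.0356
t: 12.37
tool_pos: [0.5532, 0.0827, 0.0843]
orientation: [-3.097, -0.525, 0.004]
force: [-0.7, 0.1, -5.4]
opening: 0.0359
t: 12.62
tool_pos: [0.5539, 0.0827, 0.0851]
orientation: [-3.097, -0.525, 0.001]
force: [1.3, -0.3, -4.8]
opening: 0.036
t: 12.87
tool_pos: [0.5542, 0.0828, 0.0856]
orientation: [-3.097, -0.525, 0.0]
force: [-0.1, 0.4, -5.7]
opening: 0.0355
```

The force is about -5.2 N, so B is solid and goes in the tray.

```bash
python3 -m jog '[[[0,0,0,0.07,-1,0,2],[0,0,0,0.15,-2,0,2],[0,0,0,0.2,-2.5,0,2],[0,0,0,0.2,-2.5,0,2],[0,0,0,0.2,-2.5,0,2]]]'
python3 -m jog '[[[0,0,0,0.2,-2.5,0,2],[0,0,0,0.2,-2.5,0,2],[0,0,0,0.2,-2.5,0,2],[0,0,0,0.2,-2.5,0,2],[0,0,0,0.2,-1.5,0,2]]]'
python3 -m jog '[[[0,0,0,0.05,-0.6,0,2],[0,0,0,0,0,0,2],[0,0,0,0,0,0,2],[0,0,0,0,0,0,2]]]'
python3 -m jog '[[[0,0,0,0,0,1,2],[0,0,0,0,0,1.2,2],[0,0,0,0,0,1,2],[0,0,0,0,0,0.6,2],[0,0,0,0,0,0.3,2]]]'
python3 -m jog '[[[0,0,0,0,0,0.2,2],[0,0,0,0,0,0.15,2],[0,0,0,0,0,0,2],[0,0,0,0,0,0,2]]]'
python3 - <<'E'
from h import *
p=robot.read_camera("side");cv2.imwrite("pics/s4.png",p["img"][:,:,::-1])
print(st()["tool_pos"])
E
```

```text
t: 13.28
tool_pos: [0.5267, 0.1861, 0.0857]
orientation: [-3.097, -0.524, -0.0]
force: [-0.2, 0.7, -5.4]
opening: 0.0354
t: 13.7
tool_pos: [0.4974, 0.2995, 0.0857]
orientation: [-3.096, -0.527, 0.0]
force: [0.7, 0.5, -6.0]
opening: 0.0359
t: 14.03
tool_pos: [0.4975, 0.3014, 0.0855]
orientation: [3.097, 0.524, -0.0]
force: [-0.9, -0.1, -5.7]
opening: 0.0356
t: 14.45
tool_pos: [0.496, 0.3013, 0.0421]
orientation: [3.097, 0.524, -0.006]
force: [-0.3, -0.9, -6.0]
opening: 0.0357
t: 14.78
tool_pos: [0.4977, 0.3025, 0.0416]
orientation: [-3.097, -0.525, -0.001]
force: [-0.7, -0.3, -4.5]
opening: 0.0357
[0.49777859 0.30258249 0.04171316]
```

View pics/s4.png

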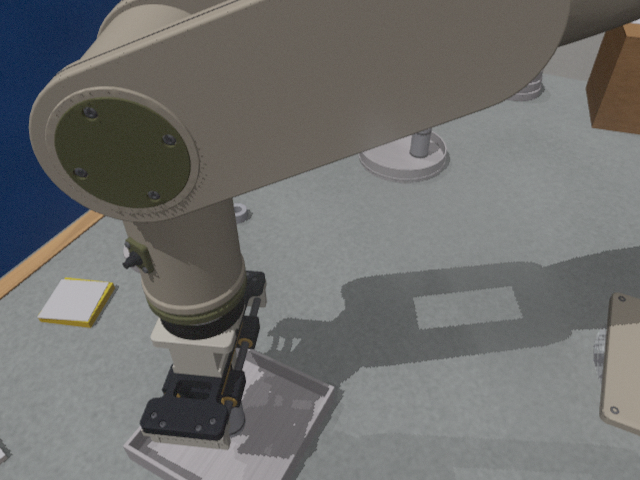

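The side picture shows B inside the tray (about 235,420) and A upright in the tin (421,145). I'll touch B down.

```bash
python3 -m jog '[[[0,0,0,0,0,0.15,2],[0,0,0,0,0,0,2],[0,0,0,0,0,0,2]]]'
python3 -m jog '[[[0,0,0,0,0,0.1,2],[0,0,0,0,0,0,2],[0,0,0,0,0,0,2]]]'
```

```text
t: 15.08
tool_pos: [0.4975, 0.3025, 0.0399]
orientation: [-3.097, -0.525, -0.001]
force: [0.0, 0.8, -5.1]
opening: 0.0357
t: 15.33
tool_pos: [0.4979, 0.3025, 0.0397]
orientation: [-3.097, -0.525, -0.002]
force: [-3.0, -2.2, 6.6]
opening: 0.0355
```

B has landed. I'll release it, rise and check.

```bash
python3 -m jog '[[[0,0,0,0,0,-0.05,2],[0,0,0,0,0,0,6.5],[0,0,0,0,0,0,6.5],[0,0,0,0,0,0,6.5],[0,0,0,0,0,0,6.5]]]'
python3 -m jog '[[[0,0,0,0,0,0,6.5],[0,0,0,0,0,-2,6.5],[0,0,0,0,0,-3,6.5],[0,0,0,0,0,-4,6.5],[0,0,0,0,0,-4,6.5]]]'
python3 -m jog '[[[0,0,0,-2.5,3,-1,6.5],[0,0,0,-2.5,3,-1,6.5],[0,0,0,-2.5,3,-1,6.5],[0,0,0,-2.5,3,-1,6.5],[0,0,0,0,0,0,6.5]]]'
python3 - <<'E'
from h import *
a=[robot.read_camera(n)["img"][:,:,::-1] for n in("scene","side")]
cv2.imwrite("pics/end.png",cv2.resize(np.vstack([a[0][120:440],a[1][100:480]]),None,fx=.85,fy=.85))
print(st()["tool_pos"],st()["force"])
E
```

```text
t: 15.75
tool_pos: [0.4976, 0.3025, 0.0392]
orientation: [-3.097, -0.525, -0.001]
force: [0.1, 0.5, -0.1]
opening: 0.0574
t: 16.17
tool_pos: [0.4963, 0.3018, 0.1694]
orientation: [3.097, 0.525, -0.004]
force: [1.6, 0.4, 0.3]
opening: 0.065
t: 16.58
tool_pos: [0.442, 0.1517, 0.2116]
orientation: [3.096, 0.52, 0.005]
force: [0.4, -0.3, 0.2]
opening: 0.0653
[0.44294539 0.1552122  0.21011534] [ 0.40517154  0.00940624 -0.24500122]
```

View pics/end.png

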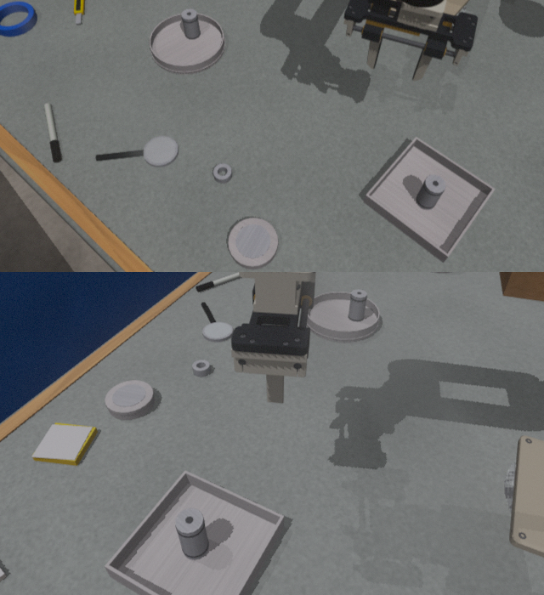

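Both views show A upright inside the tin at (190,25 / 357,305), clear of its wall, and B upright mid-tray at (432,190 / 192,535). The gripper is clear of everything.

```bash
python3 -c "
from plant import robot
robot.close_job()"
```

```text
the job is handed in; nothing more can be done
```

I sorted both pillars and handed the job in at about 17 s of the 58 s allowed. I called the pillar at y ≈ -0.09 m A and the other B; the pictures don't show which is `post_a` or `post_b`.

- **Pillar A:** the wrist read about 1.8 N when I lifted it, so it is hollow. It stands in the round tin, about 30 mm off centre; I left room in case the other was hollow too.
- **Pillar B:** the wrist read about 5.3 N, so it is solid. It stands near the centre of the square tray.

**Checks:** I felt both pillars touch the floor before letting go. The last scene and side pictures show each one upright in its container, with the gripper well clear.

**Disagreements:** the pillar networks found only one of the two pillars, and missed B in the wrist view, so I located the pillars by eye from the two fixed cameras. The two cameras put the tin's centre about 8 mm apart, within the placing margin. I did not measure the final tilt or offsets beyond the pictures.

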